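Find the full jar by its weight and shut it in the chest

TASK

Three closed jars with blue lids look the same, but only one of them is full and so clearly the heaviest: lift them to find out which. Set the full jar down gently, upright, on the floor of the plywood chest, then lower the chest's lid gently by its bar until it is fully shut, without letting it drop. Leave the other two jars standing upright on the worktop, and do not knock any jar over or push the cast pieces lying around.

Things in the scene. Friction and masses are not known exactly. Their poses are not given: they have to be found in the camera images.
- jar_a: closed round jar, white body and blue screw lid, 65 mm wide (grasp round it), 92 mm high; origin at the centre of its underside, z up. One of three that look the same. One jar is full (about 0.5 kg), one about half used (about 0.25 kg), one nearly empty (about 0.12 kg); each within about 10 percent. Which stands where differs from start to start and cannot be seen.
- jar_b: closed round jar, white body and blue screw lid, 65 mm wide (grasp round it), 92 mm high; origin at the centre of its underside, z up. One of three that look the same. One jar is full (about 0.5 kg), one about half used (about 0.25 kg), one nearly empty (about 0.12 kg); each within about 10 percent. Which stands where differs from start to start and cannot be seen.
- jar_c: closed round jar, white body and blue screw lid, 65 mm wide (grasp round it), 92 mm high; origin at the centre of its underside, z up. One of three that look the same. One jar is full (about 0.5 kg), one about half used (about 0.25 kg), one nearly empty (about 0.12 kg); each within about 10 percent. Which stands where differs from start to start and cannot be seen.
- chest: open plywood chest fixed to the worktop, outside 172 (x) x 192 (y) x 106 mm high, walls and floor 6 mm thick, so the inside is 160 x 180 x 100 mm deep; origin at the centre of its underside, on the worktop; x points to the hinge side (away from the robot), y along the hinge, z up. Its lid is hinged along the rear (+x) top edge and stands open.
- chest_lid (a joint): hinge of the chest's 8 mm lid in rad: 0 = shut, resting on its stop, 1.75 = fully open, leaning back past upright; it stands open at the start and stays open beyond about 1.6. Light lid (0.25 kg) with a little friction: it falls shut by itself if let go below about 1.4 rad, too hard if let go more than a few mm above shut.
- lid_bar (a point): middle of the lid's round steel pull bar, 10 mm thick, 100 mm long, parallel to the hinge, 45 mm out from the lid's front edge on thin rods at its two ends; it moves round the hinge at 217 mm radius, 5.5 mm above the hinge line when shut (then 131 mm in front of the chest's centre). It turns freely between finger pads, so a gripper can pinch it from above and point down all along the swing.
- lid_hinge (a point): middle of the lid's hinge line, 106 mm above the worktop, 86 mm behind the chest's centre; the hinge line runs along the chest's y
- dome: white cast dome, 98 x 100 x 52 mm high, bystander, loose; origin at the centre of its underside
- petal: thin white cast petal tile, 64 x 71 x 11 mm, bystander, loose; origin at the centre of its underside
- cuff: small white open cast cuff, 46 x 36 x 15 mm, bystander, loose; origin at the centre of its underside
Things that resemble listed ones, but are neither listed nor needed, are in the scene too. Leave any yellow look-alike of the jar_b alone.

How it is judged:
At the end, for the whole second after the job is handed in: The full jar stands upright (within 0.15 rad) on the chest's floor, pressing on it with its full weight (more than 3.4 N); the lid is shut (within 0.03 rad) and still; the other two jars stand upright on the worktop outside the chest; all at rest (((horizontal distance between jar_a and chest below 0.08 m and height (world z) of jar_a between 0.002 and 0.02 m and angle between each of jar_a, jar_b, jar_c's own z axis and vertical below 0.15 rad and contact force between jar_a and chest above 3.4 N and horizontal distance between each of jar_b, jar_c and chest above 0.1 m and height (world z) of jar_b between -0.01 and 0.01 m and height (world z) of jar_c between -0.01 and 0.01 m) or (horizontal distance between jar_b and chest below 0.08 m and height (world z) of jar_b between 0.002 and 0.02 m and angle between each of jar_b, jar_a, jar_c's own z axis and vertical below 0.15 rad and contact force between jar_b and chest above 3.4 N and horizontal distance between each of jar_a, jar_c and chest above 0.1 m and height (world z) of jar_a between -0.01 and 0.01 m and height (world z) of jar_c between -0.01 and 0.01 m) or (horizontal distance between jar_c and chest below 0.08 m and height (world z) of jar_c between 0.002 and 0.02 m and angle between each of jar_c, jar_a, jar_b's own z axis and vertical below 0.15 rad and contact force between jar_c and chest above 3.4 N and horizontal distance between each of jar_a, jar_b and chest above 0.1 m and height (world z) of jar_a between -0.01 and 0.01 m and height (world z) of jar_b between -0.01 and 0.01 m)) and value of joint chest_lid below 0.03 rad and velocity of joint chest_lid between -0.05 and 0.05 rad/s and linear speed of each of jar_a, jar_b, jar_c below 0.02 m/s); the robot touches nothing.
It fails at once if the lid slams: it turns faster than 1.5 rad/s within 0.25 rad of shut (value of joint chest_lid below 0.25 rad and velocity of joint chest_lid below -1.5 rad/s).
It fails at once if a jar is dropped into the chest: faster than 0.45 m/s within 50 mm of its floor ((horizontal distance between jar_a and chest below 0.08 m and height (world z) of jar_a below 0.056 m and linear speed of jar_a above 0.45 m/s) or (horizontal distance between jar_b and chest below 0.08 m and height (world z) of jar_b below 0.056 m and linear speed of jar_b above 0.45 m/s) or (horizontal distance between jar_c and chest below 0.08 m and height (world z) of jar_c below 0.056 m and linear speed of jar_c above 0.45 m/s)).
It fails at once if a jar is knocked over (tilted more than 0.7 rad) (angle between any of jar_a, jar_b, jar_c's own z axis and vertical above 0.7 rad).
It fails at once if a cast piece is pushed more than 30 mm from its place (distance of any of dome, petal, cuff from where it was at the start of the episode above 0.03 m).
It also fails if it takes over 72 s, if anything falls off the work surface, if the arm or the gripper's body presses on something with over 40 N, if the wrist force passes 120 N, or if a joint passes its speed limit or range.

ROBOT

A 6-joint arm with a two-finger parallel gripper is mounted at the origin on a cart in front of the work surface, level with it; the furniture and walls round the work are solid. World frame = base frame: x ahead of the robot, y to its left, z up, the work surface at z = 0. Lengths are in m, angles in rad, forces in N, time in s.
With the tool pointing down it reaches from about 0.3 to 0.875 m from the base axis. Payload 6.4 kg.
Tool frame: the origin (TCP) lies midway between the tips of the shut fingers; the grasp point (between the pads) lies 19 mm behind it (env.grip_depth is the distance from the TCP to the grasp point, in m); z points along the fingers, y is the line along which they close (so a half turn about z gives the same grasp; the last joint's range is limited). The gripper opens to 85 mm and grips with 20 to 120 N. Pads are 22 mm wide; open, the fingers measure 114 mm over their backs; the gripper's body (76 mm by 85 mm) begins 54 mm behind the grasp point. The pads swing forward as they close: fully open they stand 13 mm farther back than shut.
Start: joints at [1.072, 0.181, 1.607, -0, 1.354, -0.206], TCP at [0.166, 0.551, 0.205] pointing down, gripper open.
Joint ranges: [-2.99, 2.99], [-0.89, 2.07], [0.3, 2.58], [-1.14, 4.28], [0, 2.63], [-3.12, 3.12]. Speed limits (rad/s): [2.57, 2.57, 3.01, 3.14, 3.14, 3.14].

INTERFACE

Orientations are given as a 3x3 rotation matrix whose columns are the frame's x, y, z axes.
In Python, from plant import env gives the robot as it stands.
- The arm moves only by the tool carry_out, never from a script. Its argument "series" is a list of rows, each a list of 5 numbers: the opening, from 0 (shut) to 1 (fully open), then the shift along the world's x, y, z in cm, then the turn about the world's z in rad. In form: [[grip, tx, ty, tz, twist], ...]. A call has 1 to 20 rows; each row shifts and turns the commanded pose from where the row before left it; what a row does not reach is not made up. A row lasts 1/10 s, in which the tool goes at most 50 mm and 8.59 degrees, less where a joint would pass 70% of its speed; a pose out of reach is approached as far as the arm can. A call is refused whole if a number of a shift passes 5 or a number of a turn 0.15, either way. A call with a gripper value outside its range is refused whole. The fingers move at their own pace and stop on an object; the grip force is fixed at half the most. Time passes only in rows, so rows that do not move let the fingers close. It gives the time, the measured TCP pose, the force, the opening and the grip force at its end, in the units of the state.
- env.state(): the state, without advancing time (a new reading comes with each control period).
- env.grab_frame(name): name is "scene" or "top"; returns the picture (420x560x3 uint8, red, green, blue); there is no depth.
- env.camera_info(name): a dict with "mtx" (3x3 intrinsics, pixels), "dist" ([k1, k2, p1, p2, k3] as OpenCV has them; the pictures are not rectified), "R" (3x3) and "t" (3): a world point X has camera coordinates R X + t. Camera axes: x right, y down, z forward; pixel columns grow to the right and rows downward; lengths in m; the calibration is good to about 2 mm. A picture is of the moment at which its call begins. camera_info takes no time and is no camera call.
- env.finish_job(): hands the job in; it is judged then, once.
The state is a dict: "time": time; "q": joint angles; "joint_vel": joint speeds; "effort": joint torques, N m; "ee_pos": TCP position; "tcp_rot": TCP orientation; "wrist_force": force on the tool from outside, world axes, zero at the start; "wrist_torque": the same for the moment, N m; "finger_gap": finger opening in m; "grasp_force": force on a finger pad.
Only numpy, scipy, OpenCV 4.12 (cv2) and the standard library are available. Lean on these libraries where they do the work, as an engineer would, in place of code of your own. Each camera call takes 0.05 s, during which the arm holds its last target. There are 200 camera calls.

## Working session

There is one attempt and no reset: what is moved stays moved. The work goes in short steps, Python scripts to look and compute and a tool call to move; the robot and the scene stay as the last step left them, time stands still between calls to the robot, and variables do not carry over. Pictures are saved under pics/ and viewed, at most 14 in all, crops included, and the job is handed in when it is done.

Besides the shell and the picture viewer there is one more tool, called after "Request:" in YAML: its name, and indented under it one key for each argument. carry_out: Moves the arm, as the interface text tells. Its arguments: {"type":"object","properties":{"series":{"type":"array","items":{"type":"array","items":{"type":"number"}}}},"required":["series"]}

```bash
ls; mkdir -p pics; python3 - <<'E'
from plant import env
import cv2
for n in ("scene","top"):
    im=env.grab_frame(n); cv2.imwrite(f"pics/{n}0.png",im[:,:,::-1])
    c=env.camera_info(n); print(n,{k:__import__('numpy').round(v,4).tolist() for k,v in c.items()})
s=env.state(); print(s)
E
```

```text
pics
scene {'mtx': [[420.9676, 0.0, 280.5769], [0.0, 420.9676, 210.0347], [0.0, 0.0, 1.0]], 'dist': [-0.1046, 0.0, 0.0, 0.0, 0.0], 'R': [[0.8353, -0.5493, 0.0239], [-0.229, -0.3869, -0.8932], [0.4999, 0.7406, -0.4489]], 't': [-0.3057, 0.2943, 0.4522]}
top {'mtx': [[427.8711, 0.0, 284.0111], [0.0, 427.8711, 208.0398], [0.0, 0.0, 1.0]], 'dist': [-0.1159, 0.0, 0.0, 0.0, 0.0], 'R': [[0.0157, -0.9992, 0.0365], [-0.984, -0.0219, -0.1767], [0.1774, -0.0332, -0.9836]], 't': [0.2207, 0.5323, 0.8603]}
{'time': 0.1, 'q': array([ 1.07172026e+00,  1.81449466e-01,  1.60790315e+00,  9.81151768e-06,
        1.35380427e+00, -2.06287041e-01]), 'joint_vel': array([-0.00046562, -0.0018528 , -0.00267054,  0.00107237, -0.00082009,
       -0.0018966 ]), 'effort': array([ 4.17589090e-04, -4.45878339e+01, -3.52234519e+01, -3.69195168e-04,
        4.21803561e-03,  1.20318944e-05]), 'ee_pos': array([0.16567039, 0.55005871, 0.20378634]), 'tcp_rot': array([[-9.57441884e-01,  2.88625131e-01, -7.57075117e-04],
       [ 2.88625936e-01,  9.57440962e-01, -1.36884599e-03],
       [ 3.29771374e-04, -1.52910200e-03, -9.99998777e-01]]), 'wrist_force': array([-0.15371618,  0.37127621, -0.31097726]), 'wrist_torque': array([ 0.0040309 , -0.06154897, -0.01952641]), 'grasp_force': 0.0, 'finger_gap': 0.08528860936534467}
```

View pics/scene0.png

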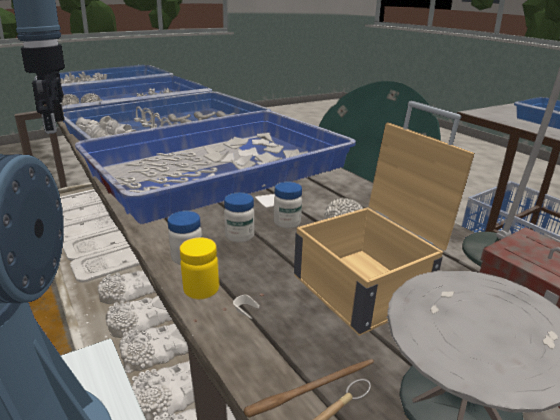

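View pics/top0.png

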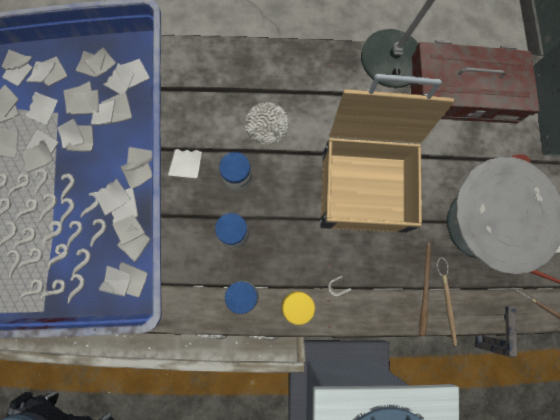

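The scene view shows three blue-lidded jars at about (184,222), (239,203) and (288,190), a yellow look-alike at (199,254), the open chest at (370,250) and its bar at about (433,108). In the top view the jars are at (235,167), (231,228) and (241,297), and yellow is at (299,308). The dome is at (267,123), the petal at (185,164), the cuff at (340,286) and the bar at (407,79). Besides the three jars, only the yellow jar and the blue trays could be mistaken for them. Next I measure.

```bash
cat > h.py <<'E'
from plant import env
import cv2, numpy as np
C={n:env.camera_info(n) for n in("scene","top")}
def ray(n,p):
    c=C[n];u=cv2.undistortPoints(np.array([[p]],float),np.array(c["mtx"]),np.array(c["dist"]))[0,0]
    R=np.array(c["R"]);t=np.array(c["t"]);d=R.T@np.r_[u,1];return -R.T@t,d/np.linalg.norm(d)
def plane(n,p,z):
    o,d=ray(n,p);return o+d*(z-o[2])/d[2]
def tri(ps,pt):
    (o1,d1),(o2,d2)=ray("scene",ps),ray("top",pt)
    s=np.linalg.lstsq(np.c_[d1,-d2],o2-o1,rcond=None)[0];a=o1+d1*s[0];b=o2+d2*s[1]
    return (a+b)/2,np.linalg.norm(a-b)
def proj(n,X):
    c=C[n];return cv2.projectPoints(np.array(X,float).reshape(-1,1,3),cv2.Rodrigues(np.array(c["R"]))[0],np.array(c["t"]),np.array(c["mtx"]),np.array(c["dist"]))[0][:,0]
def blobs(im,lo,hi,amin,amax):
    m=cv2.inRange(cv2.cvtColor(im,cv2.COLOR_RGB2HSV),lo,hi)
    n,l,s,c=cv2.connectedComponentsWithStats(m)
    return [(c[i].round(1).tolist(),s[i].tolist()) for i in range(1,n) if amin<s[i][4]<amax]
E
python3 - <<'E'
from h import *
I={n:cv2.imread(f"pics/{n}0.png")[:,:,::-1].copy() for n in C}
B={n:blobs(I[n],(95,120,40),(125,255,255),250,1500) for n in C}
for n in C: print(n,B[n])
for pt,_ in B["top"]:
  for ps,_ in B["scene"]:
    X,e=tri(ps,pt)
    if e<.008: print(pt,ps,X.round(4),round(e,4), "top@z.092:",plane("top",pt,.092).round(4))
Y={n:blobs(I[n],(22,150,100),(32,255,255),250,3000) for n in C}; print(Y)
print("yellow",plane("top",Y["top"][0][0],.092))
for nm,p,z in(("dome",(267,123),.02),("petal",(185,164),.01),("cuff",(340,286),.01)): print(nm,plane("top",p,z).round(3))
# zooms for corners
a=cv2.resize(I["top"][60:240,300:470],None,fx=3.4,fy=3.3)[:600]; b=cv2.resize(I["scene"][90:340,280:480],None,fx=2.4,fy=2.4)
cv2.imwrite("pics/z_top.png",a[:,:,::-1]);cv2.imwrite("pics/z_scene.png",b[:,:,::-1])
E
```

```text
scene [([122.5, 71.9], [102, 67, 42, 11, 294]), ([130.3, 85.9], [64, 78, 130, 20, 969]), ([193.2, 103.7], [152, 94, 84, 22, 874]), ([109.3, 112.3], [80, 104, 56, 17, 427]), ([529.6, 113.7], [517, 105, 27, 18, 319]), ([293.9, 132.2], [267, 114, 54, 37, 871]), ([124.6, 145.7], [82, 130, 83, 34, 1402]), ([287.8, 190.0], [275, 182, 27, 17, 382])]
top [([234.4, 167.0], [220, 152, 30, 31, 702]), ([230.6, 228.4], [216, 214, 30, 30, 734]), ([240.3, 297.2], [225, 282, 32, 31, 769]), ([85.1, 322.0], [0, 314, 150, 15, 878])]
[234.4, 167.0] [287.8, 190.0] [0.6045 0.3355 0.0808] 0.0005 top@z.092: [0.6016 0.3344 0.092 ]
[85.1, 322.0] [122.5, 71.9] [0.3092 0.5096 0.3428] 0.0027 top@z.092: [0.2861 0.6148 0.092 ]
{'scene': [([199.2, 267.5], [180, 237, 40, 62, 2068])], 'top': [([297.8, 307.6], [282, 292, 33, 33, 836])]}
yellow [0.32460398 0.20270767 0.092     ]
dome [0.726 0.271 0.02 ]
petal [0.629 0.452 0.01 ]
cuff [0.367 0.107 0.01 ]
```

View pics/z_top.png

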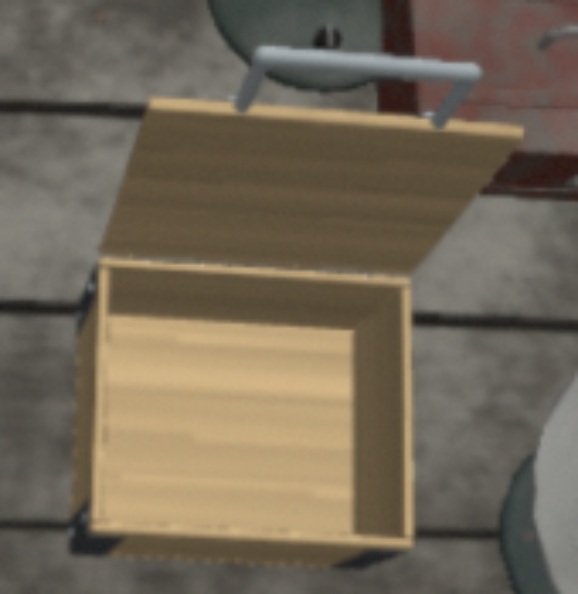

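View pics/z_scene.png

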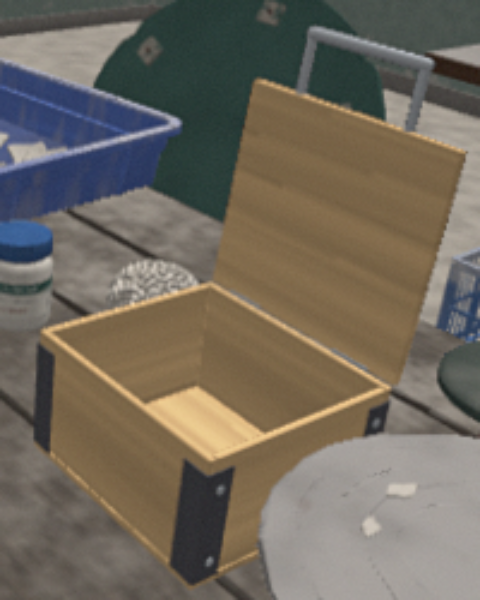

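In the zooms the chest's top corners, its lid and its bar are clear in both views. The bar ends are at zoom-top (262,52)/(478,72) and zoom-scene (312,30)/(432,64). I triangulate these and the remaining jar lids.

```bash
python3 - <<'E'
from h import *
I={n:cv2.imread(f"pics/{n}0.png")[:,:,::-1].copy() for n in C}
T=lambda x,y:(300+(x+.5)/3.4-.5,60+(y+.5)/3.3-.5); S=lambda x,y:(280+(x+.5)/2.4-.5,90+(y+.5)/2.4-.5)
P={"FL":((43,333),(90,533)),"FR":((212,468),(412,547)),"BR":((390,390),(411,281)),"BL":((212,285),(99,262)),"barL":((312,30),(262,52)),"barR":((432,64),(478,72)),"lidL":((258,80),(150,102)),"lidR":((464,153),(522,132))}
Q={}
for k,(s,t) in P.items():
    X,e=tri(S(*s),T(*t)); Q[k]=X; print(k,X.round(4),round(e,4), plane("top",T(*t),.106).round(4) if k[0] in"FB" else "")
t=[plane("top",T(*P[k][1]),.106) for k in("FL","FR","BR","BL")]
c=np.mean(t,0);print("centre",c.round(4),"yaw along y",[np.arctan2(-(a-b)[0],(a-b)[1]).round(4) for a,b in((t[0],t[1]),(t[3],t[2]))],"yaw x",[np.arctan2((a-b)[1],(a-b)[0]).round(4) for a,b in((t[3],t[0]),(t[2],t[1]))],np.linalg.norm(t[0]-t[1]),np.linalg.norm(t[0]-t[3]))
print("bar",((Q["barL"]+Q["barR"])/2).round(4),"tri yaw",np.arctan2(-(Q["barL"]-Q["barR"])[0],(Q["barL"]-Q["barR"])[1]))
# jars: ROI masks
for pt,roi in(((234.4,167),(272,178,305,210)),((230.6,228.4),(220,190,258,218)),((240.3,297.2),(164,208,205,240))):
    x0,y0,x1,y1=roi;m=blobs(I["scene"][y0:y1,x0:x1].copy(),(95,120,40),(125,255,255),150,1500)
    for cc,s in m:
        X,e=tri((cc[0]+x0,cc[1]+y0),pt);print(cc[0]+x0,cc[1]+y0,s,X.round(4),round(e,4),plane("top",pt,.092).round(4))
E
```

```text
FL [0.495  0.148  0.1006] 0.0041 [0.4924 0.1498 0.106 ]
FR [ 0.489  -0.0439  0.099 ] 0.001 [ 0.4876 -0.041   0.106 ]
BR [ 0.6573 -0.0493  0.1028] 0.0003 [ 0.6562 -0.0482  0.106 ]
BL [0.6653 0.1419 0.1005] 0.0038 [0.6617 0.1438 0.106 ]
barL [0.6932 0.0976 0.3218] 0.0012 
barR [ 0.6899 -0.0074  0.3211] 0.0008 
lidL [0.6891 0.1412 0.2736] 0.0011 
lidR [ 0.6819 -0.0488  0.2736] 0.0003 
centre [0.5745 0.0511 0.106 ] yaw along y [np.float64(-0.0253), np.float64(-0.0283)] yaw x [np.float64(-0.0354), np.float64(-0.0427)] 0.19088447316633772 0.16937179433692812
bar [0.6915 0.0451 0.3215] tri yaw -0.03130494566261211
287.8 190.0 [3, 4, 27, 17, 382] [0.6045 0.3355 0.0808] 0.0005 [0.6016 0.3344 0.092 ]
236.6 199.8 [0, 0, 35, 22, 578] [0.4753 0.3386 0.0858] 0.0035 [0.4761 0.3373 0.092 ]
182.9 220.6 [4, 0, 32, 25, 626] [0.3421 0.3147 0.0823] 0.0006 [0.3427 0.314  0.092 ]
```

Jar positions (x, y): A (0.602, 0.334), B (0.476, 0.337), C (0.343, 0.314). The chest is at (0.575, 0.051) with yaw about -0.03. The bar is at (0.69, 0.045, 0.32), at 217 mm radius from the hinge, which matches the text. The blue lids at top (241,297), (231,228) and (235,167) are the jars, and yellow at (298,308) is rejected. I start with jar C.

Request:
carry_out:
  series:
    - [1,1.8,-2.4,-0.5,0]
    - [1,1.8,-2.4,-0.5,0]
    - [1,1.8,-2.4,-0.5,0]
    - [1,1.8,-2.4,-0.5,0]
    - [1,1.8,-2.4,-0.5,0]
    - [1,1.8,-2.4,-0.5,0]
    - [1,1.8,-2.4,-0.5,0]
    - [1,1.8,-2.4,-0.5,0]
    - [1,1.7,-2.3,-0.5,0]
    - [1,1.6,-2.1,-0.5,0]
    - [1,0,0,0,0]
    - [1,0,0,0,0]
    - [1,0,0,0,0]

```text
time: 1.4
ee_pos: [0.3425, 0.3151, 0.1547]
tcp_rot: [[-0.958, 0.288, -0.0], [0.288, 0.958, 0.0], [0.0, 0.0, -1.0]]
wrist_force: [0.5, -0.5, 0.3]
finger_gap: 0.0855
grasp_force: 0.0
```

```bash
python3 - <<'E'
from h import *
I={n:env.grab_frame(n) for n in C}
s=env.state();print(s["time"],s["ee_pos"],s["wrist_force"],s["tcp_rot"][:,1])
cv2.imwrite("pics/pair1.png",np.hstack([cv2.resize(I["scene"][100:300,120:320],None,fx=2,fy=2),cv2.resize(I["top"][190:390,150:350],None,fx=2,fy=2)])[:,:,::-1])
E
```

```text
1.5 [0.34243615 0.31526807 0.15471657] [ 0.00914198 -0.26491965 -0.23328157] [2.87369881e-01 9.57819659e-01 2.26493364e-04]
```

View pics/pair1.png

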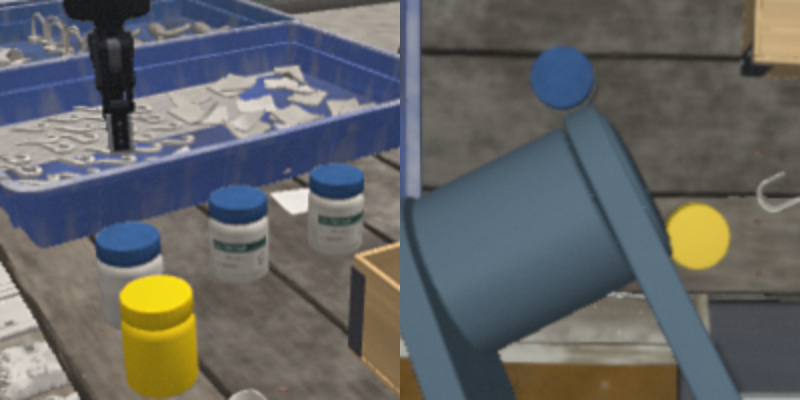

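The left half shows the gripper above jar C, with the tips at scene ≈(179,175) over the blue lid at (184,222). The top view is blocked by the arm but agrees. I descend, grip and lift.

Request:
carry_out:
  series:
    - [1,0,0,-2,0]
    - [1,0,0,-2,0]
    - [1,0,0,-2,0]
    - [1,0,0,-2,0]
    - [1,0,0,-2,0]
    - [1,0,0,-1.5,0]
    - [1,0,0,-1,0]
    - [1,0,0,0,0]
    - [0,0,0,0,0]
    - [0,0,0,0,0]
    - [0,0,0,0,0]
    - [0,0,0,0,0]
    - [0,0,0,0,0]
    - [0,0,0,0,0]
    - [0,0,0,0,0]
    - [0,0,0,0,0]

```text
time: 3.1
ee_pos: [0.3436, 0.3148, 0.0309]
tcp_rot: [[-0.957, 0.289, 0.001], [0.289, 0.957, 0.001], [-0.001, 0.001, -1.0]]
wrist_force: [-1.9, -3.0, 5.5]
finger_gap: 0.062
grasp_force: 65.0
```

Request:
carry_out:
  series:
    - [0,0,0,0.5,0]
    - [0,0,0,1,0]
    - [0,0,0,1,0]
    - [0,0,0,0.5,0]
    - [0,0,0,0,0]
    - [0,0,0,0,0]
    - [0,0,0,0,0]
    - [0,0,0,0,0]
    - [0,0,0,0,0]

```text
time: 4.0
ee_pos: [0.3427, 0.3144, 0.0592]
tcp_rot: [[-0.957, 0.289, -0.001], [0.289, 0.957, -0.0], [0.001, -0.001, -1.0]]
wrist_force: [0.3, -0.1, -5.7]
finger_gap: 0.0614
grasp_force: 66.9
```

```bash
python3 - <<'E'
from h import *
for i in range(3):
    I=env.grab_frame("scene");s=env.state();print(s["time"],s["ee_pos"],s["wrist_force"],s["finger_gap"],s["grasp_force"],s["effort"].round(2))
E
```

```text
4.05 [0.34274214 0.3144192  0.05928832] [ 0.38254883 -0.32538082 -6.09357726] 0.061512701007393505 66.87275097880047 [ 1.000e-02 -3.767e+01 -3.058e+01 -0.000e+00  1.000e-02  0.000e+00]
4.1 [0.34280975 0.3144398  0.05936043] [-0.8638389   0.8731841  -5.87610341] 0.06111376350498567 66.8730324797798 [ 0.000e+00 -3.765e+01 -3.058e+01 -0.000e+00  1.000e-02  0.000e+00]
4.15 [0.34288048 0.31451256 0.05943469] [ 0.20090412 -0.38097721 -5.21179457] 0.06156329221934792 66.87295928830281 [ 0.000e+00 -3.764e+01 -3.058e+01 -0.000e+00  1.000e-02 -0.000e+00]
```

Jar C pulls 5.5 N (about 0.56 kg with noise), well above the 2.7 N at most for the half-used jar, so C is the full one. I carry it to the chest.

Request:
carry_out:
  series:
    - [0,0,0,1,0]
    - [0,0,0,2,0]
    - [0,0,0,2.5,0]
    - [0,0,0,2.5,0]
    - [0,0,0,2.5,0]
    - [0,0,0,2,0]
    - [0,0,0,1,0]
    - [0,0,0,0.5,0]
    - [0,0,0,0,0]
    - [0,0,0,0,0]

```text
time: 5.15
ee_pos: [0.3423, 0.3142, 0.1985]
tcp_rot: [[-0.957, 0.289, -0.002], [0.289, 0.957, -0.001], [0.001, -0.001, -1.0]]
wrist_force: [0.5, 0.5, -5.6]
finger_gap: 0.0615
grasp_force: 67.1
```

Request:
carry_out:
  series:
    - [0,0.8,-0.9,0,0]
    - [0,1.4,-1.6,0,0]
    - [0,1.8,-2,0,0]
    - [0,1.8,-2,0,0]
    - [0,1.8,-2,0,0]
    - [0,1.8,-2,0,0]
    - [0,1.8,-2,0,0]
    - [0,1.8,-2,0,0]
    - [0,1.8,-2,0,0]
    - [0,1.8,-2,0,0]
    - [0,1.8,-2,0,0]
    - [0,1.8,-2,0,0]
    - [0,1.4,-1.9,0,0]
    - [0,1.0,-1.3,0,0]
    - [0,0.4,-0.7,0,0]
    - [0,0,0,0,0]
    - [0,0,0,0,0]
    - [0,0,0,0,0]

```text
time: 6.95
ee_pos: [0.5723, 0.0515, 0.1995]
tcp_rot: [[-0.958, 0.288, -0.0], [0.288, 0.958, 0.0], [0.001, 0.0, -1.0]]
wrist_force: [0.0, 0.1, -5.5]
finger_gap: 0.0612
grasp_force: 67.1
```

```bash
python3 - <<'E'
from h import *
a=[]
for i in range(6):
    I=env.grab_frame("scene");s=env.state();a.append(s["wrist_force"])
print(s["time"],s["ee_pos"],np.mean(a,0),s["grasp_force"],s["q"])
T=env.grab_frame("top")
cv2.imwrite("pics/pair2.png",np.hstack([cv2.resize(I[100:350,260:480],None,fx=1.8,fy=1.8),cv2.resize(T[60:310,270:490],None,fx=1.8,fy=1.8)])[:,:,::-1])
E
```

```text
7.25 [0.57284831 0.05092753 0.19974863] [-0.03513923  0.10630102 -4.98540872] 67.12330032431055 [-1.17619419e-01  1.85078727e-01  1.61203326e+00 -4.45349160e-06
  1.34424928e+00 -1.39624261e+00]
```

View pics/pair2.png

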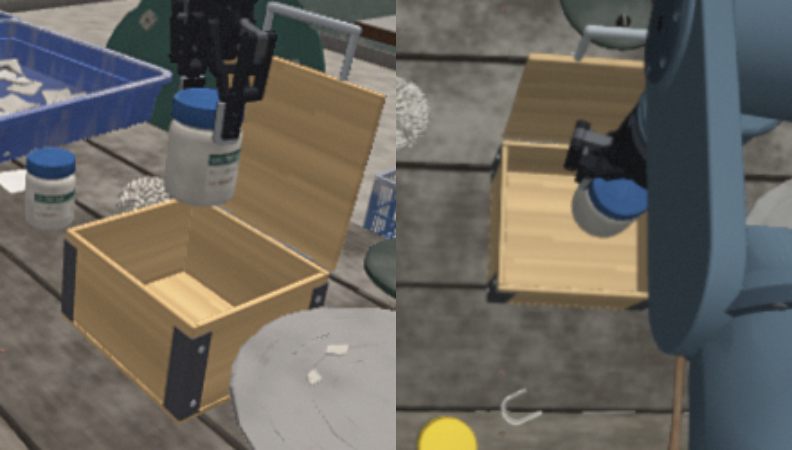

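The jar hangs upright above the chest, with its body at pair-scene (203,165) over the opening and at pair-top (605,210). Averaged, the wrist reads 5.0 N, which confirms the full jar. I lower it slowly.

Request:
carry_out:
  series:
    - [0,0,0,-0.8,0]
    - [0,0,0,-1.4,0]
    - [0,0,0,-1.5,0]
    - [0,0,0,-1.5,0]
    - [0,0,0,-1.5,0]
    - [0,0,0,-1.5,0]
    - [0,0,0,-1.5,0]
    - [0,0,0,-1.5,0]
    - [0,0,0,-1.3,0]
    - [0,0,0,-1.0,0]
    - [0,0,0,-0.8,0]
    - [0,0,0,-0.7,0]
    - [0,0,0,-0.5,0]
    - [0,0,0,-0.3,0]
    - [0,0,0,0,0]
    - [0,0,0,0,0]
    - [0,0,0,0,0]

```text
time: 9.0
ee_pos: [0.5734, 0.0505, 0.0421]
tcp_rot: [[-0.957, 0.289, 0.001], [0.289, 0.957, -0.0], [-0.001, 0.0, -1.0]]
wrist_force: [0.8, 0.6, -5.5]
finger_gap: 0.0613
grasp_force: 67.1
```

Request:
carry_out:
  series:
    - [0,0,0,-0.1,0]
    - [0,0,0,-0.1,0]
    - [0,0,0,0,0]
    - [0,0,0,0,0]

```text
time: 9.4
ee_pos: [0.5729, 0.0506, 0.0396]
tcp_rot: [[-0.957, 0.289, -0.0], [0.289, 0.957, -0.0], [0.0, -0.0, -1.0]]
wrist_force: [0.4, 0.5, -5.2]
finger_gap: 0.0613
grasp_force: 67.1
```

Request:
carry_out:
  series:
    - [0,0,0,-0.1,0]
    - [0,0,0,-0.1,0]
    - [0,0,0,0,0]
    - [0,0,0,0,0]

```text
time: 9.8
ee_pos: [0.5729, 0.0505, 0.0375]
tcp_rot: [[-0.957, 0.289, -0.0], [0.289, 0.957, 0.0], [0.0, -0.0, -1.0]]
wrist_force: [0.1, -0.6, -4.9]
finger_gap: 0.0611
grasp_force: 67.1
```

Request:
carry_out:
  series:
    - [0,0,0,-0.1,0]
    - [0,0,0,0,0]
    - [0,0,0,0,0]

```text
time: 10.1
ee_pos: [0.5733, 0.0505, 0.037]
tcp_rot: [[-0.957, 0.289, 0.001], [0.289, 0.957, -0.0], [-0.001, 0.0, -1.0]]
wrist_force: [-1.1, 0.9, 0.7]
finger_gap: 0.0611
grasp_force: 67.5
```

It has touched down, with the wrist force gone to about zero. I release and rise.

Request:
carry_out:
  series:
    - [0.9,0,0,0,0]
    - [0.9,0,0,0,0]
    - [0.9,0,0,0,0]
    - [0.9,0,0,0,0]
    - [0.9,0,0,0,0]
    - [1,0,0,0,0]
    - [1,0,0,0,0]

```text
time: 10.8
ee_pos: [0.573, 0.0505, 0.0366]
tcp_rot: [[-0.957, 0.289, 0.0], [0.289, 0.957, -0.0], [-0.0, -0.0, -1.0]]
wrist_force: [0.7, 0.0, -0.1]
finger_gap: 0.0856
grasp_force: 0.0
```

Request:
carry_out:
  series:
    - [1,0,0,0.5,0]
    - [1,0,0,1,0]
    - [1,0,0,2,0]
    - [1,0,0,2.5,0]
    - [1,0,0,2.5,0]
    - [1,0,0,2.5,0]
    - [1,0,0,2.5,0]
    - [1,-1,0,2.5,0]
    - [1,-2,0,3,0]
    - [1,-2,0,3,0]
    - [1,-2,0,3,0]
    - [1,-1,0,3,0]
    - [1,0,0,2,0]
    - [1,0,0,2,0]
    - [1,0,0,2,0]
    - [1,0,0,0,0]

```text
time: 12.4
ee_pos: [0.494, 0.0504, 0.3806]
tcp_rot: [[-0.957, 0.289, 0.007], [0.289, 0.957, -0.001], [-0.007, 0.001, -1.0]]
wrist_force: [-0.4, 1.2, -0.1]
finger_gap: 0.0853
grasp_force: 0.0
```

```bash
python3 - <<'E'
from h import *
I=env.grab_frame("scene");T=env.grab_frame("top")
s=env.state();print(s["time"],s["ee_pos"],s["wrist_force"],s["finger_gap"],s["q"])
cv2.imwrite("pics/pair3.png",np.hstack([cv2.resize(I[60:350,240:480],None,fx=1.65,fy=1.65),cv2.resize(T[60:350,220:460],None,fx=1.65,fy=1.65)])[:,:,::-1])
E
```

```text
12.5 [0.49287676 0.05056963 0.37683543] [ 0.11465909 -0.42736475 -0.21604597] 0.08522463528327692 [-1.37826950e-01 -9.13108038e-02  1.54987395e+00  2.01010828e-05
  1.68195036e+00 -1.41585623e+00]
```

View pics/pair3.png

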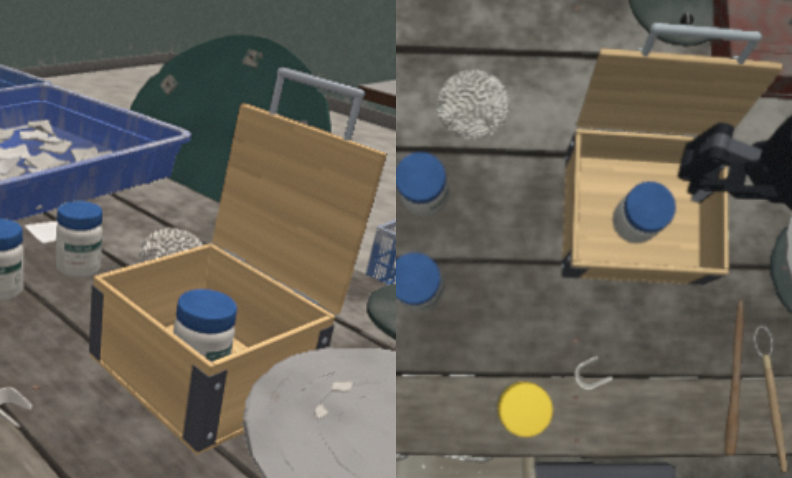

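The jar stands upright in the chest (pair-scene (206,325), pair-top (648,210)). The other two jars and the cast pieces have not moved. I turn the gripper so it closes along the chest's x, then go above the bar.

Request:
carry_out:
  series:
    - [1,0,0,0,-0.145]
    - [1,0,0,0,-0.145]
    - [1,0,0,0,-0.145]
    - [1,0,0,0,-0.145]
    - [1,0,0,0,-0.145]
    - [1,0,0,0,-0.145]
    - [1,0,0,0,-0.145]
    - [1,0,0,0,-0.145]
    - [1,0,0,0,-0.145]
    - [1,0,0,0,0]
    - [1,0,0,0,0]

```text
time: 13.6
ee_pos: [0.4925, 0.0506, 0.3755]
tcp_rot: [[0.023, 1.0, -0.002], [1.0, -0.023, 0.0], [0.0, -0.002, -1.0]]
wrist_force: [-0.7, 0.1, -0.1]
finger_gap: 0.0852
grasp_force: 0.0
```

Request:
carry_out:
  series:
    - [1,1,0,0,0]
    - [1,2,-0.1,0,0]
    - [1,2.5,-0.1,0,0]
    - [1,2.5,-0.1,0,0]
    - [1,2.5,-0.1,0,0]
    - [1,2.5,-0.1,0,0]
    - [1,2.5,0,0,0]
    - [1,2,0,0,0]
    - [1,1.5,0,0,0]
    - [1,0.8,0,0,0]
    - [1,0,0,0,0]
    - [1,0,0,0,0]

```text
time: 14.8
ee_pos: [0.6908, 0.0456, 0.3762]
tcp_rot: [[0.026, 1.0, -0.001], [1.0, -0.026, 0.0], [0.0, -0.001, -1.0]]
wrist_force: [0.4, 0.7, -0.2]
finger_gap: 0.0854
grasp_force: 0.0
```

```bash
python3 - <<'E'
from h import *
I=env.grab_frame("scene");T=env.grab_frame("top")
s=env.state();print(s["time"],s["ee_pos"],s["wrist_force"],s["finger_gap"],s["q"],s["tcp_rot"][:,1])
cv2.imwrite("pics/pair4.png",np.hstack([cv2.resize(I[30:270,320:520],None,fx=2,fy=2),cv2.resize(T[0:240,300:500],None,fx=2,fy=2)])[:,:,::-1])
E
```

```text
14.9 [0.69053119 0.0456381  0.37696584] [-0.44575021  0.03053413  0.59985129] 0.08572828865937407 [-1.05052661e-01  3.74454505e-01  1.02911610e+00 -1.38548929e-05
  1.73771415e+00 -7.85173023e-02] [ 9.99647850e-01 -2.65345407e-02  3.05884469e-04]
```

View pics/pair4.png

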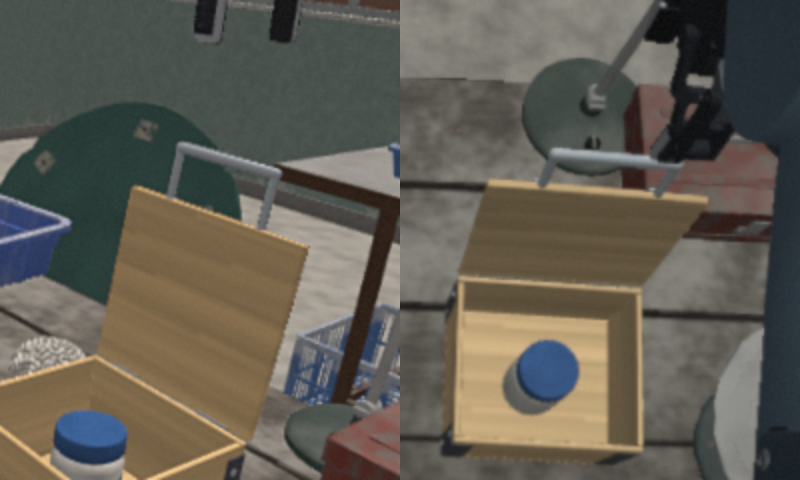

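The left half shows the fingers above the bar, at scene ≈(424,47) and (462,47), with the bar middle at (434,109). In the top view the fingers are at about (445,70) and the bar middle at about (407,79). I check this by projection.

```bash
python3 - <<'E'
from h import *
for X in ([.6905,.0456,.377],[.6905,.0456,.39],[.6915,.0451,.3215],[.6905-.045,.0456,.39],[.6905+.045,.0456,.39]): print(X,proj("scene",X).round(1),proj("top",X).round(1))
X,e=tri((320+228/2,30+158/2),(300+215/2,158/2));print(X,e)
E
```

```text
[0.6905, 0.0456, 0.377] [[438.4  75. ]] [[420.3  61.5]]
[0.6905, 0.0456, 0.39] [[439.7  66.8]] [[423.3  57. ]]
[0.6915, 0.0451, 0.3215] [[433.5 108.8]] [[408.8  78.4]]
[0.6455, 0.0456, 0.39] [[421.6  67.8]] [[425.4  85.6]]
[0.7355, 0.0456, 0.39] [[456.4  65.9]] [[421.1  29.7]]
[0.69208222 0.04583742 0.32039924] 0.0026404908586881645
```

The projection agrees with the bar at (0.692, 0.045, 0.321). I descend so the bar is about 22 mm behind the TCP, then close.

Request:
carry_out:
  series:
    - [1,0,0,-1,0]
    - [1,0,0,-1.5,0]
    - [1,0.1,0,-1.5,0]
    - [1,0,0,-1.5,0]
    - [1,0,0,-1.2,0]
    - [1,0,0,-0.8,0]
    - [1,0,0,-0.3,0]
    - [1,0,0,0,0]
    - [0,0,0,0,0]
    - [0,0,0,0,0]
    - [0,0,0,0,0]
    - [0,0,0,0,0]
    - [0,0,0,0,0]
    - [0,0,0,0,0]
    - [0,0,0,0,0]
    - [0,0,0,0,0]
    - [0,0,0,0,0]
    - [0,0,0,0,0]

```text
time: 16.7
ee_pos: [0.6923, 0.0455, 0.2993]
tcp_rot: [[0.027, 1.0, 0.001], [1.0, -0.027, -0.0], [-0.0, 0.001, -1.0]]
wrist_force: [1.3, 0.6, 4.5]
finger_gap: -0.0001
grasp_force: 2.5
```

```bash
python3 - <<'E'
from h import *
I=env.grab_frame("scene");T=env.grab_frame("top")
s=env.state();print(s["time"],s["ee_pos"],s["wrist_force"],s["finger_gap"],s["grasp_force"])
cv2.imwrite("pics/pair5.png",np.hstack([cv2.resize(I[50:210,360:500],None,fx=2.8,fy=2.8),cv2.resize(T[0:160,340:480],None,fx=2.8,fy=2.8)])[:,:,::-1])
# swing plan: bar relative to hinge at angle th
c=s["ee_pos"]; H=np.array([.661,.106]); 
d=np.array([c[0]-H[0],c[2]+.019-H[1]]);print("r",np.hypot(*d),"lid angle",np.pi-np.arctan2(d[1],d[0])-.0254)
E
```

```text
16.8 [0.69231403 0.04550156 0.29925165] [ 0.53565043 -0.10202043  5.05608267] 0.0002016693831007344 2.664848640561104
r 0.2145491366513285 lid angle 1.6918722632956273
```

View pics/pair5.png

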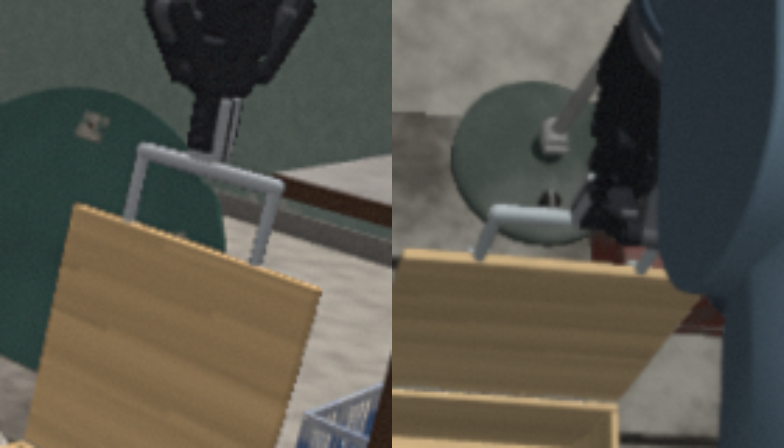

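The fingers shut just above the bar: gap 0, tips resting on the bar at zoom (210,155), 5 N upward. The tips are therefore about 25 mm higher than the bar height implied. I reopen, go 24 mm lower and close again.

Request:
carry_out:
  series:
    - [1,0,0,0.5,0]
    - [1,0,0,0.5,0]
    - [1,0,0,0,0]
    - [1,0,0,0,0]
    - [1,0,0,0,0]
    - [1,0,0,0,0]
    - [1,0,0,0,0]
    - [1,0,0,0,0]
    - [1,0,0,-0.7,0]
    - [1,0,0,-0.8,0]
    - [1,0,0,-0.8,0]
    - [1,0,0,-0.7,0]
    - [1,0,0,-0.4,0]
    - [1,0,0,0,0]
    - [1,0,0,0,0]

```text
time: 18.3
ee_pos: [0.6921, 0.0455, 0.2747]
tcp_rot: [[0.027, 1.0, 0.0], [1.0, -0.027, -0.0], [-0.0, 0.0, -1.0]]
wrist_force: [-0.1, -0.5, -0.1]
finger_gap: 0.0853
grasp_force: 0.0
```

Request:
carry_out:
  series:
    - [0,0,0,0,0]
    - [0,0,0,0,0]
    - [0,0,0,0,0]
    - [0,0,0,0,0]
    - [0,0,0,0,0]
    - [0,0,0,0,0]
    - [0,0,0,0,0]
    - [0,0,0,0,0]
    - [0,0,0,0,0]
    - [0,0,0,0,0]

```text
time: 19.3
ee_pos: [0.6921, 0.0456, 0.2748]
tcp_rot: [[0.027, 1.0, 0.0], [1.0, -0.027, -0.0], [-0.0, 0.0, -1.0]]
wrist_force: [1.9, 0.1, 1.0]
finger_gap: 0.008
grasp_force: 58.5
```

```bash
python3 - <<'E'
from h import *
I=env.grab_frame("scene");T=env.grab_frame("top")
s=env.state();print(s["time"],s["ee_pos"],s["wrist_force"],s["finger_gap"],s["grasp_force"])
cv2.imwrite("pics/pair6.png",np.hstack([cv2.resize(I[50:210,360:500],None,fx=2.8,fy=2.8),cv2.resize(T[0:160,340:480],None,fx=2.8,fy=2.8)])[:,:,::-1])
E
```

```text
19.4 [0.69208959 0.04555024 0.27479327] [1.24651915 0.37043401 0.80749256] 0.007879145854287051 58.48698377609253
```

View pics/pair6.png

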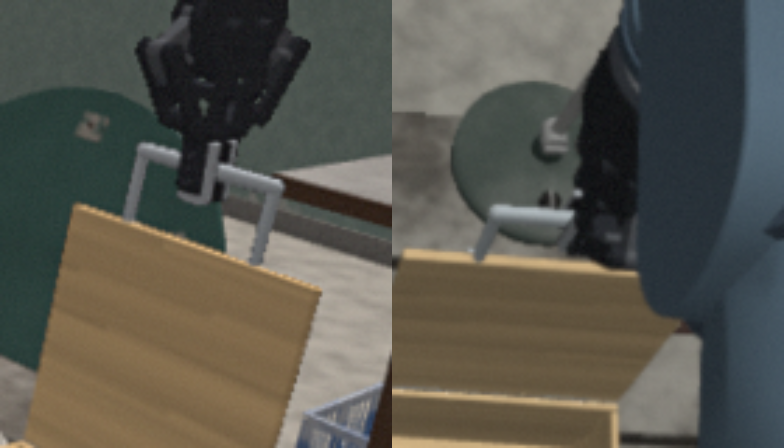

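The bar is now pinched: gap 8 mm, 58 N, with the fingers straddling the bar at zoom (205,170). I compute the swing arc.

```bash
cat > arc.py <<'E'
import numpy as np
def arc(ph0,ph1,n,r=.217,yaw=-.03,sm=True):
    u=np.linspace(0,1,n+1); ph=ph0+(ph1-ph0)*u
    h=-r*np.cos(ph);z=r*np.sin(ph)
    P=np.c_[h*np.cos(yaw),h*np.sin(yaw),z]*100; P=np.round(P-P[0],1); D=np.diff(P,axis=0)
    return [[0,*[float(round(v,1)) for v in d],0] for d in D]
E
python3 - <<'E'
from arc import *
a=arc(1.709,1.2,10);b=arc(1.2,.6,14);c=arc(.6,.12,14)
for x in(a,b,c):print(x)
E
```

```text
[[0, -1.1, 0.0, 0.1, 0], [0, -1.1, 0.1, 0.1, 0], [0, -1.1, 0.0, 0.0, 0], [0, -1.1, 0.0, 0.0, 0], [0, -1.1, 0.1, -0.1, 0], [0, -1.1, 0.0, -0.2, 0], [0, -1.1, 0.0, -0.2, 0], [0, -1.1, 0.1, -0.3, 0], [0, -1.0, 0.0, -0.3, 0], [0, -1.0, 0.0, -0.4, 0]]
[[0, -0.9, 0.0, -0.4, 0], [0, -0.8, 0.1, -0.3, 0], [0, -0.8, 0.0, -0.5, 0], [0, -0.8, 0.0, -0.4, 0], [0, -0.8, 0.0, -0.5, 0], [0, -0.8, 0.0, -0.6, 0], [0, -0.7, 0.1, -0.5, 0], [0, -0.7, 0.0, -0.6, 0], [0, -0.7, 0.0, -0.6, 0], [0, -0.7, 0.0, -0.7, 0], [0, -0.6, 0.0, -0.7, 0], [0, -0.6, 0.1, -0.7, 0], [0, -0.6, 0.0, -0.7, 0], [0, -0.5, 0.0, -0.8, 0]]
[[0, -0.4, 0.0, -0.6, 0], [0, -0.4, 0.0, -0.7, 0], [0, -0.4, 0.0, -0.6, 0], [0, -0.3, 0.0, -0.7, 0], [0, -0.3, 0.1, -0.6, 0], [0, -0.3, 0.0, -0.7, 0], [0, -0.3, 0.0, -0.7, 0], [0, -0.2, 0.0, -0.7, 0], [0, -0.3, 0.0, -0.7, 0], [0, -0.2, 0.0, -0.7, 0], [0, -0.2, 0.0, -0.8, 0], [0, -0.1, 0.0, -0.7, 0], [0, -0.1, 0.0, -0.7, 0], [0, -0.1, 0.0, -0.8, 0]]
```

Request:
carry_out:
  series:
    - [0,-1.1,0,0.1,0]
    - [0,-1.1,0.1,0.1,0]
    - [0,-1.1,0,0,0]
    - [0,-1.1,0,0,0]
    - [0,-1.1,0.1,-0.1,0]
    - [0,-1.1,0,-0.2,0]
    - [0,-1.1,0,-0.2,0]
    - [0,-1.1,0.1,-0.3,0]
    - [0,-1.0,0,-0.3,0]
    - [0,-1.0,0,-0.4,0]
    - [0,0,0,0,0]

```text
time: 20.5
ee_pos: [0.5832, 0.0492, 0.2626]
tcp_rot: [[0.027, 1.0, 0.001], [1.0, -0.027, 0.001], [0.001, 0.001, -1.0]]
wrist_force: [-1.2, 3.6, 4.7]
finger_gap: 0.0076
grasp_force: 60.9
```

Request:
carry_out:
  series:
    - [0,-0.9,0,-0.4,0]
    - [0,-0.8,0.1,-0.3,0]
    - [0,-0.8,0,-0.5,0]
    - [0,-0.8,0,-0.4,0]
    - [0,-0.8,0,-0.5,0]
    - [0,-0.8,0,-0.6,0]
    - [0,-0.7,0.1,-0.5,0]
    - [0,-0.7,0,-0.6,0]
    - [0,-0.7,0,-0.6,0]
    - [0,-0.7,0,-0.7,0]
    - [0,-0.6,0,-0.7,0]
    - [0,-0.6,0.1,-0.7,0]
    - [0,-0.6,0,-0.7,0]
    - [0,-0.5,0,-0.8,0]
    - [0,0,0,0,0]

```text
time: 22.0
ee_pos: [0.4813, 0.0523, 0.1796]
tcp_rot: [[0.027, 1.0, -0.005], [1.0, -0.027, 0.001], [0.001, -0.005, -1.0]]
wrist_force: [-4.6, 4.7, 3.5]
finger_gap: 0.0083
grasp_force: 61.4
```

Request:
carry_out:
  series:
    - [0,-0.4,0,-0.6,0]
    - [0,-0.4,0,-0.7,0]
    - [0,-0.4,0,-0.6,0]
    - [0,-0.3,0,-0.7,0]
    - [0,-0.3,0,-0.6,0]
    - [0,-0.3,0,-0.7,0]
    - [0,-0.3,0,-0.7,0]
    - [0,-0.2,0,-0.7,0]
    - [0,-0.3,0,-0.7,0]
    - [0,-0.2,0,-0.7,0]
    - [0,-0.2,0,-0.8,0]
    - [0,-0.1,0,-0.7,0]
    - [0,-0.1,0,-0.7,0]
    - [0,-0.1,0,-0.8,0]
    - [0,0,0,0,0]

```text
time: 23.5
ee_pos: [0.4468, 0.053, 0.0829]
tcp_rot: [[0.028, 1.0, -0.002], [1.0, -0.028, 0.003], [0.003, -0.002, -1.0]]
wrist_force: [1.4, 8.4, -0.9]
finger_gap: 0.0078
grasp_force: 62.6
```

```bash
python3 - <<'E'
from h import *
I=env.grab_frame("scene")
s=env.state();print(s["time"],s["ee_pos"],s["wrist_force"],s["finger_gap"])
cv2.imwrite("pics/s7.png",cv2.resize(I[90:350,260:480],None,fx=2.2,fy=2.2)[:,:,::-1])
E
```

```text
23.55 [0.44689226 0.05298415 0.08319078] [ 1.87167791  9.36120744 -1.33053466] 0.007908363319631111
```

View pics/s7.png

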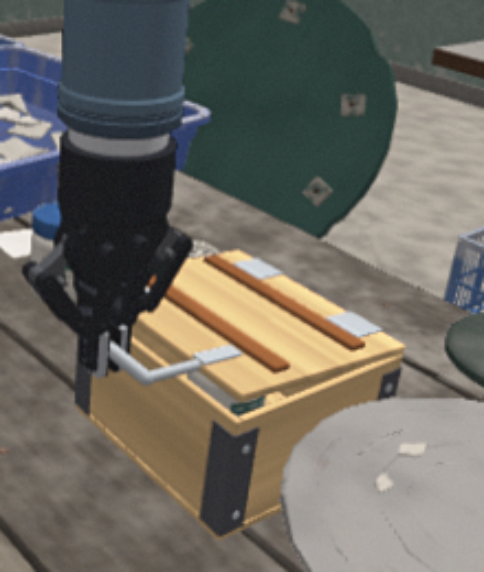

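The lid is nearly down, with a narrow gap at its front edge (zoom (245,400)) and the bar still held. I lower the last 20 mm slowly, watching the force.

Request:
carry_out:
  series:
    - [0,0,0,-0.3,0]
    - [0,-0.1,0,-0.3,0]
    - [0,0,0,-0.3,0]
    - [0,0,0,-0.3,0]
    - [0,0,0,-0.3,0]
    - [0,0,0,-0.2,0]
    - [0,0,0,0,0]
    - [0,0,0,0,0]

```text
time: 24.35
ee_pos: [0.4457, 0.053, 0.0665]
tcp_rot: [[0.028, 1.0, -0.002], [1.0, -0.028, 0.003], [0.003, -0.002, -1.0]]
wrist_force: [-0.3, 8.2, -0.5]
finger_gap: 0.0079
grasp_force: 62.7
```

Request:
carry_out:
  series:
    - [0,0,0,-0.1,0]
    - [0,0,0,-0.1,0]
    - [0,0,0,0,0]
    - [0,0,0,0,0]

```text
time: 24.75
ee_pos: [0.4457, 0.053, 0.0646]
tcp_rot: [[0.028, 1.0, -0.002], [1.0, -0.028, 0.003], [0.003, -0.002, -1.0]]
wrist_force: [-1.6, 8.9, -0.5]
finger_gap: 0.0077
grasp_force: 62.7
```

Request:
carry_out:
  series:
    - [0,0,0,-0.1,0]
    - [0,0,0,-0.1,0]
    - [0,0,0,0,0]
    - [0,0,0,0,0]

```text
time: 25.15
ee_pos: [0.4458, 0.053, 0.0642]
tcp_rot: [[0.027, 1.0, -0.002], [1.0, -0.027, 0.002], [0.002, -0.002, -1.0]]
wrist_force: [-9.0, 9.3, 18.7]
finger_gap: 0.0079
grasp_force: 64.7
```

```bash
python3 - <<'E'
from h import *
I=env.grab_frame("scene")
s=env.state();print(s["time"],s["ee_pos"],s["wrist_force"],s["finger_gap"])
cv2.imwrite("pics/s8.png",cv2.resize(I[230:310,330:450],None,fx=5,fy=5)[:,:,::-1])
E
```

```text
25.2 [0.4457423  0.05300432 0.06415491] [-8.61790275  9.32733851 18.53620177] 0.008037611249379292
```

The lid is on its stop, with 18.7 N upward. I ease off 1 mm, open part way to clear the lid edge, then retreat upward.

Request:
carry_out:
  series:
    - [0,0,0,0.1,0]
    - [0,0,0,0,0]
    - [0.35,0,0,0,0]
    - [0.35,0,0,0,0]
    - [0.35,0,0,0,0]
    - [0.35,0,0,0,0]
    - [0.35,0,0,0,0]

```text
time: 25.9
ee_pos: [0.4469, 0.0513, 0.0645]
tcp_rot: [[0.027, 1.0, -0.0], [1.0, -0.027, -0.0], [-0.0, -0.0, -1.0]]
wrist_force: [0.8, -0.3, -0.3]
finger_gap: 0.0304
grasp_force: 0.0
```

Request:
carry_out:
  series:
    - [0.35,0,0,0.5,0]
    - [0.35,0,0,1,0]
    - [0.35,0,0,1.5,0]
    - [0.35,0,0,2,0]
    - [0.35,0,0,2.5,0]
    - [0.35,0,0,3,0]
    - [0.35,0,0,3,0]
    - [0.35,0,0,3,0]
    - [0.35,0,0,3,0]
    - [0.35,0,0,2,0]
    - [0.35,0,0,0,0]
    - [0.35,0,0,0,0]

```text
time: 27.1
ee_pos: [0.447, 0.0515, 0.28]
tcp_rot: [[0.027, 1.0, 0.001], [1.0, -0.027, -0.0], [-0.0, 0.001, -1.0]]
wrist_force: [-0.3, 1.2, 0.0]
finger_gap: 0.03
grasp_force: 0.0
```

```bash
python3 - <<'E'
from h import *
I=env.grab_frame("scene");T=env.grab_frame("top")
s=env.state();print(s["time"],s["ee_pos"],s["wrist_force"],s["finger_gap"])
cv2.imwrite("pics/pair9.png",np.hstack([I[120:400,150:480],T[60:340,150:480]])[:,:,::-1])
E
```

```text
27.2 [0.44619132 0.05164054 0.27850076] [ 0.23588074  0.52557817 -0.41920265] 0.029596032905627755
```

View pics/pair9.png

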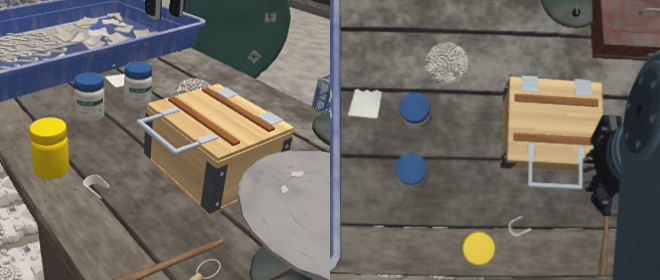

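The lid is flush shut, with the bar in front of the chest at pair-scene (170,140). The other two jars stand untouched at (89,95) and (138,82), the cast pieces are in place and the gripper is clear. I hand in the job.

```bash
python3 -c "
from plant import env
print(env.finish_job())"
```

```text
the job is handed in; nothing more can be done
None
```

The jar nearest the robot was the full one (about 5 N on the wrist; I left the other two unweighed): it stands upright in the chest, the lid was lowered shut without dropping, the other two jars and the cast pieces look unmoved, and the job is handed in at about 27 s, though no verdict came back.

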